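# Shut the calorimeter and set the purge gas to full flow

## Robot

A 7-joint arm with a two-finger parallel gripper is mounted at the origin on the work surface. World frame = base frame: x ahead of the robot, y to its left, z up, the work surface at z = 0. Lengths are in m, angles in rad, forces in N, time in s.
With the tool pointing down it reaches from about 0.35 to 0.9 m from the base axis. Payload 19.9 kg.
Tool frame: the origin (TCP) lies between the finger pads; the fingertips stand 19 mm ahead of it and the grasp point (between the pads) is the TCP; z points along the fingers, y is the direction in which the jaws open and shut (so a half turn about z gives the same grasp; the last joint's range is limited). The gripper opens to 94 mm and grips with 3 to 60 N. Pads are 16 mm wide; open, the fingers measure 119 mm over their backs; the gripper's body (75 mm by 177 mm) begins 78 mm behind the grasp point.
Start: joints at [1.266, 0.417, -0.01, 1.614, 0.005, 1.111, -0.053], TCP at [0.162, -0.604, 0.224] pointing down, gripper open.
Joint ranges: [-2.81, 2.81], [-0.39, 2.02], [-1.27, 1.25], [0.06, 2.57], [-1.19, 4.33], [0.19, 2], [-2.82, 2.82]. Speed limits (rad/s): [1.89, 1.89, 2.39, 2.39, 3.01, 3.01, 3.01].

## Interface

Orientations are given as a 3x3 rotation matrix whose columns are the frame's x, y, z axes.
In Python, from rig import robot gives the robot as it stands. Calls block until the motion is done:
- robot.move_ptp(position, orientation): joint-space move of the TCP to a pose.
- robot.move_linear(position, velocity=0.15, frame=None, threshold=None): straight line of the TCP; frame=None keeps the orientation; velocity is the mean speed in m/s. With threshold (N) it stops when the force on the tool has changed by that much, and returns True; else False.
- robot.goto_joints(angles): joint-space move.
- robot.gripper_to(opening): finger opening in m; the grip force is fixed at half the most; returns when the fingers have stopped.
- robot.pause(seconds).
- robot.ik(position, orientation): joint angles nearest the present ones, or None.
- robot.get_state(): the state.
- robot.grab_frame(name): name is "side" or "top" or "wrist"; returns the picture (384x512x3 uint8, red, green, blue); there is no depth.
- robot.camera_info(name): a dict with "fx", "fy", "cx", "cy" (pixels), "dist" ([k1, k2, p1, p2, k3] as OpenCV has them; the pictures are not rectified), "rvec" (rotation vector, rad) and "tvec" (3), from world to camera coordinates, as OpenCV has them. Camera axes: x right, y down, z forward; pixel columns grow to the right and rows downward; lengths in m; the calibration is good to about 2 mm. A picture is of the moment at which its call begins: read the wrist's pose just before it. camera_info takes no time and is no camera call; for the wrist camera it gives the pose at the moment of the call.
A pose or a line that the arm cannot do raises robot.PlanningError and nothing moves.
- robot.sign_off(): hands the job in, once; it reports no verdict.
The state is a dict: "time": time; "qpos": joint angles; "joint_vel": joint speeds; "effort": joint torques, N m; "ee_pos": TCP position; "tool_rot": TCP orientation; "force": force on the tool from outside, world axes, zero at the start; "moment": the same for the moment, N m; "opening": finger opening in m.
Only numpy, scipy, OpenCV 4.12 (cv2) and the standard library are available. Lean on these libraries where they do the work, as an engineer would, in place of code of your own. Each camera call takes 0.05 s, during which the arm holds its last target. There are 200 camera calls.

## Task

Get the calorimeter ready for its run: push the swing-out furnace cover shut, squarely over the furnace, then slide the purge lever on the gas box past its first click (standby) all the way to its far stop (full flow), and leave it there. Just push with the fingertips, without gripping or forcing the cover or the lever; do not lift, tip or shove the gas box, and leave the loose things round about where they stand.

Things in the scene. Friction and masses are not known exactly. Their poses are not given: they have to be found in the camera images.
- calorimeter: the calorimeter, a cream bench instrument 400 wide (y) x 360 deep (x), fixed to the bench: a screen on its sloping front panel, then a flat deck 205 mm above the bench (x from -60 to +180 mm). Origin: middle of its underside; -x is its front, y its left, z up. The furnace, a steel ring 66 mm across with a 42 mm bore, stands 25 mm up from the deck
- furnace_mouth (a point): centre of the furnace's open mouth, on its rim plane (230 mm above the bench); at x -15, y -30 mm in the calorimeter's frame
- cover (a joint): angle in rad of the furnace cover about its vertical pivot: 0 = shut over the furnace, against its stop; positive = swung open, anticlockwise seen from above, to the calorimeter's right (-y). Starts open, 0.85 to 1.2. It stays where it is left; about 1.5 N at the cap moves it; it slides freely just above the furnace rim
- cover_center (a point): centre of the cover's cap, 245 mm above the bench: a round steel cap 76 mm in diameter, its side wall from 232 to 258 mm above the bench, a thin raised disc on top (up to 261 mm). A flat arm 20 mm wide joins it to the pivot hub. To shut it, push on the cap's side that faces away from the furnace, along the arc about the pivot
- cover_pivot (a point): the cover's vertical pivot axis, 40 mm above the deck (hub 32 mm in diameter, top 58 mm above the deck): 85 mm straight behind (+x of the calorimeter) the furnace's centre and 85 mm from the cap's centre
- gas_box: the purge gas box, grey steel, 170 deep (x) x 240 wide (y) x 79 mm high, 5 kg, loose on rubber feet beside the calorimeter. Origin: middle of its underside; -x is its front, y its left, z up. The lever stands in a slot along y, 35 mm in front of the middle, in a plate on top (82 mm above the bench). An upright flow-meter panel at the rear, 164 mm high, begins 65 mm behind the lever
- gas_lever (a joint): lever angle in rad: 0 = shut, leaning 0.36 to the box's left (+y); 0.36 = first detent (standby), upright; 0.72 = far stop (full flow), leaning 0.36 to the box's right (-y). A spring clicks it into each of the three: about 5 N at the knob (up to 10 N with rubbing) to leave shut, and again to leave the detent; past each hump (at 0.18 and 0.54) it snaps on by itself. Starts shut
- lever_knob (a point): centre of the black knob (26 mm across) on the lever's thin steel stem (9 mm); it swings in the box's y-z plane on a radius of 125 mm about the pivot, 137 mm above the bench at either end and 145 mm upright, moving 88 mm to the box's right (-y) in all
- lever_pivot (a point): the lever's pivot, inside the box 20 mm above the bench, 35 mm in front of the box's middle; its axis is the box's x axis
- spare_lid: small loose steel lid, 44 mm across, 18 mm high with its button, lying on the calorimeter's deck left of the furnace (not to be moved). Origin under its centre
- clamp_ring: loose steel ring, 60 mm across, 16 mm high, on the calorimeter's deck at the left (not to be moved). Origin under its centre
- crucible_jar: small glass jar with a black cap, 44 mm across, 55 mm high, on the bench between the gas box and the calorimeter's front (not to be moved). Origin under its centre
- tweezers: steel tweezers 140 mm long lying flat on the bench in front of the gas box (not to be moved). Origin under the middle, x along them
- phone: phone 75 x 155 x 8 mm lying on the bench at the right (not to be moved). Origin under its centre

How it is judged:
By the outcome, as a careful person would: the job done as asked, in the order asked, and still so for the second after the job is handed in, with the robot touching nothing.
It also fails if it takes over 51 s, if anything falls off the work surface, if the arm or the gripper's body presses on something with over 40 N, if the wrist force passes 120 N, or if a joint passes its speed limit or range.

## Working session

There is one attempt and no reset: what is moved stays moved. The work goes in short steps, each a Python script; the robot and the scene stay as the last script left them, time stands still between calls to the robot, and variables do not carry over. Pictures are saved under pics/ and viewed, about 8 in all and at most 12, crops included, and the job is handed in when it is done.

```bash
mkdir -p pics; ls; python3 - <<'E'
from rig import robot
import cv2,numpy as np
for n in ("top","side"):
    im=robot.grab_frame(n); cv2.imwrite(f"pics/{n}0.png",im[:,:,::-1])
    i=robot.camera_info(n); R=cv2.Rodrigues(np.array(i['rvec'],float))[0]
    print(n,i, -R.T@np.array(i['tvec']).ravel())
s=robot.get_state();print(s['time'],s['ee_pos'],s['tool_rot'],s['opening'])
E
```

```text
pics
top {'fx': 460.4967370081894, 'fy': 460.4967370081894, 'cx': 254.99336639567963, 'cy': 189.21814789854324, 'dist': array([-0.07840408,  0.        ,  0.        ,  0.        ,  0.        ]), 'rvec': array([ 2.17709135, -2.21084189,  0.08720085]), 'tvec': array([-0.0186546 ,  0.51298342,  1.49714406])} [ 0.41250624 -0.00582592  1.52798723]
side {'fx': 361.71773139943116, 'fy': 361.71773139943116, 'cx': 251.81513795590845, 'cy': 191.69533803998442, 'dist': array([-0.04188707,  0.        ,  0.        ,  0.        ,  0.        ]), 'rvec': array([ 0.51024547, -2.78343049,  1.07894233]), 'tvec': array([0.45180109, 0.24226857, 1.1515063 ])} [0.23119884 0.72015116 1.00832259]
0.1 [ 0.16228975 -0.60323578  0.22388491] [[ 9.65662002e-01  2.59801429e-01 -3.40584117e-04]
 [ 2.59801644e-01 -9.65661466e-01  1.01949786e-03]
 [-6.40219570e-05 -1.07297466e-03 -9.99999422e-01]] 0.09395409422495858
```

View pics/top0.png

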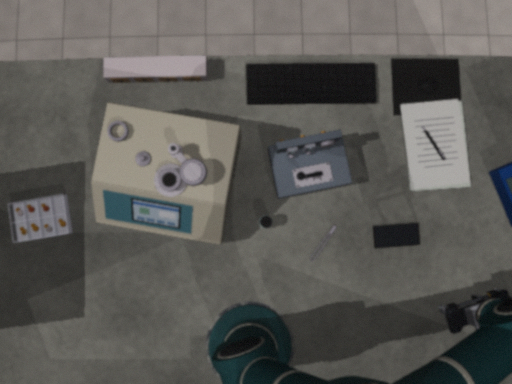

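View pics/side0.png

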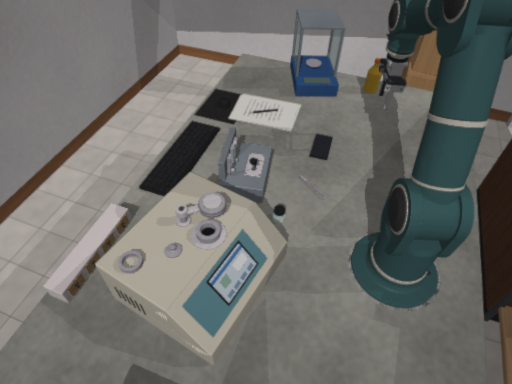

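```bash
python3 - <<'E'
import cv2,numpy as np
a=cv2.imread("pics/top0.png");b=cv2.imread("pics/side0.png")
A=cv2.resize(a[95:245,90:235],None,fx=4,fy=4,interpolation=cv2.INTER_CUBIC)
cv2.imwrite("pics/topA.png",A)
B1=cv2.resize(a[120:205,260:360],None,fx=4,fy=4,interpolation=cv2.INTER_CUBIC)
B2=cv2.resize(b[120:205,215:290],None,fx=4,fy=4,interpolation=cv2.INTER_CUBIC)
cv2.imwrite("pics/boxAB.png",np.hstack([B1,B2]))
E
```

```text
(no output)
```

View pics/topA.png

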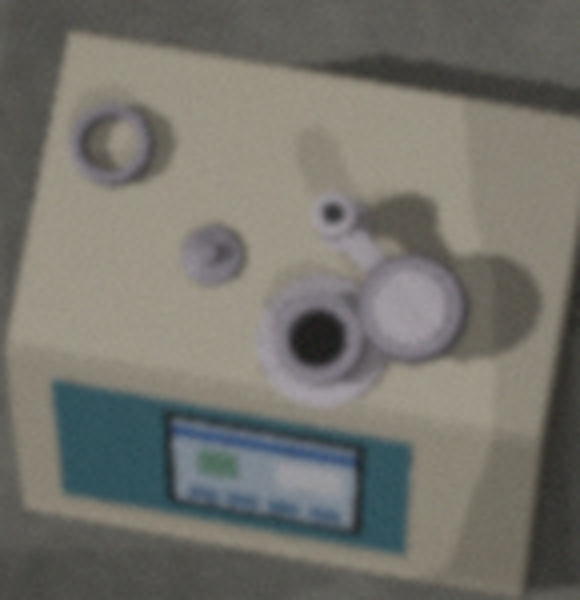

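View pics/boxAB.png

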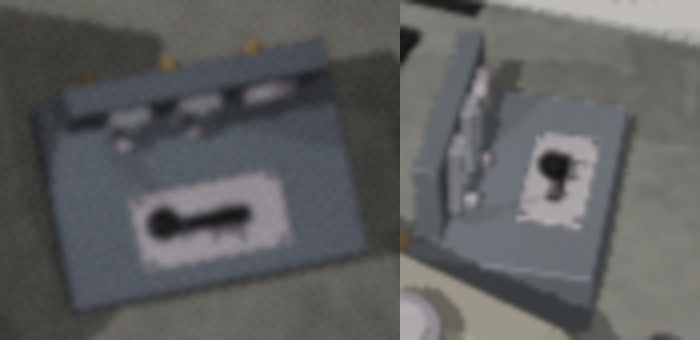

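```bash
cat > vis.py <<'E'
import cv2,numpy as np
from rig import robot
def ray(n,uv,i=None):
    i=i or robot.camera_info(n)
    K=np.array([[i['fx'],0,i['cx']],[0,i['fy'],i['cy']],[0,0,1]])
    R=cv2.Rodrigues(np.array(i['rvec'],float))[0]
    p=cv2.undistortPoints(np.array(uv,float).reshape(-1,1,2),K,np.array(i['dist'])).reshape(-1,2)
    return -R.T@np.array(i['tvec']).ravel(), np.c_[p,np.ones(len(p))]@R
def plane(n,uv,z,i=None):
    c,d=ray(n,uv,i); return c+d*((z-c[2])/d[:,2])[:,None]
def tri(u1,u2):
    c1,d1=ray("top",[u1]);c2,d2=ray("side",[u2]);d1=d1[0];d2=d2[0]
    s=np.linalg.lstsq(np.c_[d1,-d2],c2-c1,rcond=None)[0]
    p,q=c1+s[0]*d1,c2+s[1]*d2; return (p+q)/2,np.linalg.norm(p-q)
E
python3 - <<'E'
from vis import *
np.set_printoptions(precision=4,suppress=True)
A=lambda l,o:[((x+.5)/4-.5+o[0],(y+.5)/4-.5+o[1]) for x,y in l]
oA=(90,95)
hub=plane("top",A([(334,212)],oA),.263)[0]
cap=plane("top",A([(411,307)],oA),.258)[0]
bore=plane("top",A([(318,337)],oA),.230)[0]
be=plane("top",A([(70,32),(580,112)],oA),.205)
fe=plane("top",A([(22,508),(527,595)],oA),.05)
print("hub",hub,"cap",cap,"bore",bore)
for nm,v in(("hub-bore",hub-bore),("hub-cap",hub-cap)): print(nm,np.linalg.norm(v[:2]),np.arctan2(v[1],v[0]))
for e in(be,fe): v=e[0]-e[1];print("edge yaw",np.arctan2(v[1],v[0])-np.pi/2,e[:,:2].ravel())
pl=plane("top",A([(131,199),(280,171),(291,234),(143,270)],(260,120)),.082);print("plate",pl[:,:2],pl.mean(0))
pls=plane("side",A([(145,133),(200,140),(180,228),(117,218)],(215,120)),.082);print("plate side",pls[:,:2],pls.mean(0))
bf=plane("top",A([(76,308),(366,250)],(260,120)),.079);v=bf[0]-bf[1];print("box front",bf[:,:2],np.linalg.norm(v),np.arctan2(v[1],v[0])-np.pi/2)
k=A([(165,221)],(260,120))[0];ks=A([(153,164)],(215,120))[0]
print("knob",plane("top",[k],.137),plane("side",[ks],.137),tri(k,ks))
print("jar", plane("top",[(266,221)],.055))
E
```

```text
hub [0.6153 0.202  0.263 ] cap [0.5488 0.1495 0.258 ] bore [0.5315 0.219  0.23  ]
hub-bore 0.08549245115773806 -0.20007710283515764
hub-cap 0.08469847202598117 0.6683280399494429
edge yaw -0.17515958612140614 [0.7615 0.4063 0.6953 0.0323]
edge yaw -0.18219094922660117 [0.4136 0.4903 0.3387 0.084 ]
plate [[ 0.5694 -0.1448]
 [ 0.5902 -0.2638]
 [ 0.5399 -0.2712]
 [ 0.513  -0.1531]] [ 0.5531 -0.2082  0.082 ]
plate side [[ 0.584  -0.2595]
 [ 0.5317 -0.2693]
 [ 0.5099 -0.1513]
 [ 0.5673 -0.1425]] [ 0.5482 -0.2057  0.082 ]
box front [[ 0.484  -0.0998]
 [ 0.5265 -0.3314]] 0.23543305237167964 0.1816324874720947
knob [[ 0.5463 -0.1651  0.137 ]] [[ 0.5422 -0.1656  0.137 ]] (array([ 0.5444, -0.1657,  0.1364]), np.float64(0.004111543234990211))
jar [[ 0.4079 -0.0596  0.055 ]]
```

```bash
cat > mot.py <<'E'
from vis import *
H=np.array([.6153,.202]); YAW=-.19
def down(ax):  # tool x along horizontal ax, z down
    x=np.array([ax[0],ax[1],0.]);x/=np.linalg.norm(x);z=np.array([0,0,-1.])
    return np.c_[x,np.cross(z,x),z]
def cov(th,gap=0.,z=.261,s=1,r=.085):
    a=np.pi+YAW+th; d=np.array([np.cos(a),np.sin(a)]);t=np.array([-d[1],d[0]])
    p=H+r*d+t*(.046+gap); return np.r_[p,z],down(s*t)
BY=.18; KN=np.array([.544,-.165]); L=np.array([-np.sin(BY),np.cos(BY)])
def lev(off,z,s=1): # finger-centre offset along box left from the knob's start
    return np.r_[KN+L*off,z],down(s*L)
E
python3 - <<'E'
from mot import *
np.set_printoptions(precision=2,suppress=True)
for s in(1,-1):
    for th,g in((.86,.025),(.86,.0),(.4,0),(0,0)): 
        print(s,th,robot.ik(*cov(th,g,s=s)))
    for o in(.05,-.08): print(s,o,robot.ik(*lev(o,.149,s)))
E
```

```text
1 0.86 [-0.97  0.55  1.08  1.66 -0.5   1.25 -2.25]
1 0.86 [-1.02  0.52  1.09  1.69 -0.48  1.23 -2.3 ]
1 0.4 [ 0.52  0.46 -1.08  1.71  0.43  1.23  2.68]
1 0 [ 0.46  0.44 -1.08  1.73  0.41  1.22  2.22]
1 0.05 [ 0.67  0.44 -0.64  1.86  0.32  0.94  0.07]
1 -0.08 [ 0.77  0.52 -0.54  1.71  0.31  1.    0.29]
-1 0.86 [ 0.43  0.47 -0.86  1.62  0.37  1.23  0.17]
-1 0.86 [ 0.45  0.47 -0.93  1.64  0.39  1.23  0.1 ]
-1 0.4 [ 0.5   0.45 -1.05  1.71  0.41  1.22 -0.45]
-1 0 [ 0.46  0.44 -1.09  1.73  0.41  1.22 -0.92]
-1 0.05 [-0.65  0.61  1.08  1.9  -0.64  1.02 -2.24]
-1 -0.08 [ 0.33  0.47  0.04  1.73 -0.02  0.95 -2.58]
```

```bash
python3 - <<'E'
from mot import *
np.set_printoptions(precision=3,suppress=True)
s0=robot.get_state(); p=s0['ee_pos'].copy() if hasattr(s0['ee_pos'],'copy') else np.array(s0['ee_pos'])
robot.gripper_to(0.0)
robot.move_linear([p[0],p[1],.42],velocity=.25)
q=np.array(robot.get_state()['qpos']);q[0]=-.15;robot.goto_joints(q)
pos,R=cov(.87,.03,z=.36,s=-1); robot.move_ptp(pos,R)
s=robot.get_state();print(s['time'],s['qpos'],s['ee_pos'],s['force'],s['opening'])
cv2.imwrite("pics/top1.png",cv2.resize(robot.grab_frame("top")[95:245,90:235,::-1],None,fx=3,fy=3))
i=robot.camera_info("wrist");im=robot.grab_frame("wrist");cv2.imwrite("pics/w1.png",im[:,:,::-1])
import pickle;pickle.dump(i,open("w1.pkl","wb"))
E
```

```text
5.8667 [-0.12   0.291 -0.101  1.482  0.03   1.369  0.452] [0.597 0.089 0.361] [-0.018 -1.321 -0.093] 0.0004799461270731819
```

View pics/w1.png

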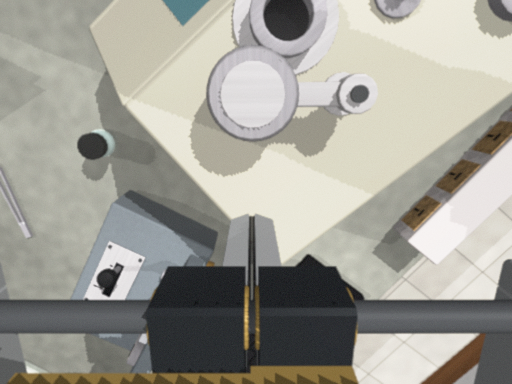

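The wrist view shows the hub at (359,94), the cap at (253,93) and the bore at about (287,15), with the closed fingertips behind the cap on its outer side. I'll cross-check these positions, then push.

```bash
python3 - <<'E'
from mot import *
import pickle
np.set_printoptions(precision=4,suppress=True)
i=pickle.load(open("w1.pkl","rb"))
hub=plane("wrist",[(359,94)],.263,i)[0];cap=plane("wrist",[(253,92)],.260,i)[0]
print(hub,cap,np.linalg.norm((hub-cap)[:2]),np.arctan2(*(hub-cap)[1::-1]),"knob",plane("wrist",[(106,279)],.137,i))
def st(tag):
    s=robot.get_state();print(tag,round(s['time'],2),s['ee_pos'],s['force'])
pos,R=cov(.87,.03,s=-1); robot.move_linear(pos,velocity=.12);st("down")
print(robot.move_linear(cov(.87,-.004,s=-1)[0],velocity=.05,threshold=4));st("touch")
for th in np.arange(.75,.1,-.12):
    p,R=cov(th,0,s=-1); h=robot.move_linear(p,velocity=.06,frame=R,threshold=12)
    st((round(th,2),h))
    if h: break
robot.pause(.01);cv2.imwrite("pics/w2.png",robot.grab_frame("wrist")[:,:,::-1])
E
```

```text
[0.6142 0.2044 0.263 ] [0.548  0.1533 0.26  ] 0.08363876375521519 0.6572886574866548 knob [[ 0.5445 -0.1657  0.137 ]]
down 6.94 [0.5974 0.0895 0.2618] [ 0.3043 -0.8586 -0.0468]
False
touch 7.78 [0.5757 0.1159 0.261 ] [-0.6364  0.155  -0.7939]
(np.float64(0.75), False) 8.06 [0.5678 0.1178 0.2611] [ 0.3287 -0.5555 -0.4899]
(np.float64(0.63), False) 8.4 [0.5583 0.1241 0.2611] [-0.6068 -0.1352 -0.1316]
(np.float64(0.51), False) 8.74 [0.5494 0.1315 0.261 ] [-0.0394  0.2121 -0.5663]
(np.float64(0.39), False) 9.08 [0.5415 0.1399 0.261 ] [0.0074 0.2155 0.4129]
(np.float64(0.27), False) 9.43 [0.5346 0.1492 0.261 ] [-0.1215  0.367   0.7847]
(np.float64(0.15), False) 9.77 [0.5288 0.1592 0.261 ] [-0.7117 -0.3032 -0.143 ]
```

View pics/w2.png

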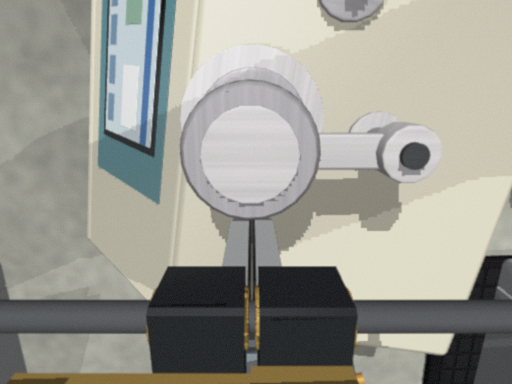

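The cap is riding ahead of the fingertips and is nearly over the furnace, so I'll finish against the stop with a light force limit.

```bash
python3 - <<'E'
from mot import *
np.set_printoptions(precision=4,suppress=True)
def st(tag):
    s=robot.get_state();print(tag,round(s['time'],2),s['ee_pos'],s['force'])
for th in (.05,-.02,-.08,-.14):
    p,R=cov(th,0,s=-1); h=robot.move_linear(p,velocity=.03,frame=R,threshold=5)
    st((th,h))
    if h: break
p=np.array(robot.get_state()['ee_pos']);a=np.pi+YAW+th;t=np.array([-np.sin(a),np.cos(a),0])
robot.move_linear(p+.04*t,velocity=.15)
robot.move_linear(p+.04*t+[0,0,.12],velocity=.2);st("up")
i=robot.camera_info("wrist");im=robot.grab_frame("wrist");cv2.imwrite("pics/w3.png",im[:,:,::-1])
import pickle;pickle.dump(i,open("w3.pkl","wb"))
E
```

```text
(0.05, False) 10.3 [0.5249 0.1681 0.261 ] [0.2686 0.3844 0.0432]
(-0.02, True) 10.61 [0.5225 0.1742 0.2607] [-0.2172 -1.3709  0.2034]
up 11.78 [0.5138 0.1352 0.3794] [-0.0565 -0.1929 -1.7006]
```

View pics/w3.png

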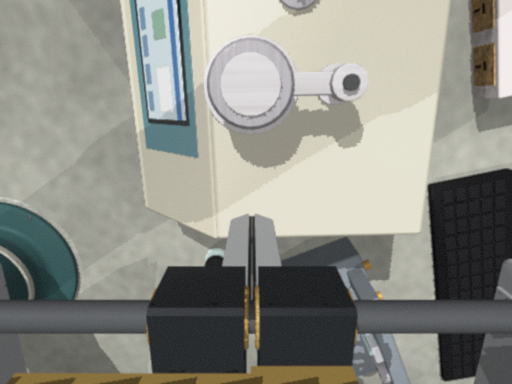

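```bash
python3 - <<'E'
from mot import *
import pickle
np.set_printoptions(precision=4,suppress=True)
i=pickle.load(open("w3.pkl","rb"))
hub=plane("wrist",[(351,82)],.263,i)[0];cap=plane("wrist",[(250,83)],.260,i)[0]
print(hub,cap,np.linalg.norm((hub-cap)[:2]),np.arctan2(*(hub-cap)[1::-1]))
j=pickle.load(open("w1.pkl","rb"));print("bore w1",plane("wrist",[(287,15)],.230,j))
e=plane("wrist",[(217,236),(422,232)],.205,i);v=e[1]-e[0];print("right edge yaw",np.arctan2(v[1],v[0]),e[:,:2])
im=robot.grab_frame("top");cv2.imwrite("pics/top3.png",cv2.resize(im[95:245,90:235,::-1],None,fx=4,fy=4,interpolation=cv2.INTER_CUBIC))
E
```

```text
[0.614  0.2052 0.263 ] [0.5313 0.2225 0.26  ] 0.08446104522463513 -0.20643527350638444
bore w1 [[0.5314 0.2197 0.23  ]]
right edge yaw -0.19269915440135693 [[0.4579 0.0679]
 [0.6899 0.0227]]
```

View pics/top3.png

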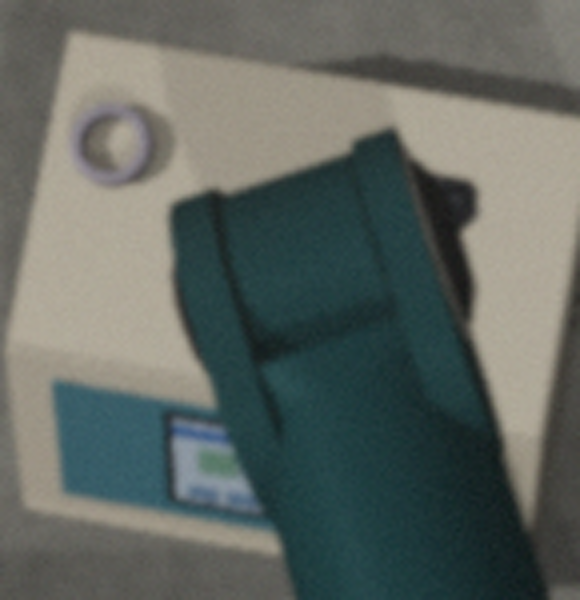

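The wrist camera puts the shut cap within about 3 mm of the furnace centre, which is inside the calibration error. Its direction is -0.206 rad, against a calorimeter yaw of about -0.19 to -0.20, and the push ended on the stop's force rise. In the top picture the arm hides the cover, and the clamp ring is in its old place. Next is the lever.

```bash
python3 - <<'E'
from mot import *
np.set_printoptions(precision=4,suppress=True)
def st(tag):
    s=robot.get_state();print(tag,round(s['time'],2),s['ee_pos'],s['force'])
p,R=lev(.045,.27);robot.move_ptp(p,R)
robot.move_linear(lev(.045,.149)[0],velocity=.12);st("down")
for o in(.03,.018,.008,-.002,-.012,-.022,-.032,-.042,-.052,-.060):
    h=robot.move_linear(lev(o,.149)[0],velocity=.04,threshold=16);st((o,h))
    if h: break
cv2.imwrite("pics/w4.png",robot.grab_frame("wrist")[:,:,::-1])
E
```

```text
down 14.12 [ 0.5363 -0.1208  0.1497] [ 0.3365 -0.9236  0.3948]
(0.03, False) 14.64 [ 0.5386 -0.1357  0.149 ] [-0.6532 -0.687   0.3135]
(0.018, False) 15.09 [ 0.541  -0.1472  0.1492] [1.0185 3.5413 2.2559]
(0.008, False) 15.49 [ 0.5424 -0.1574  0.1489] [ 0.7341  1.1339 -0.0282]
(-0.002, False) 15.89 [ 0.5442 -0.1675  0.1489] [-0.0306 -0.4345  1.5239]
(-0.012, False) 16.29 [ 0.5461 -0.1771  0.149 ] [-0.7576  0.6754 -0.2138]
(-0.022, False) 16.69 [ 0.5481 -0.1865  0.149 ] [0.9617 3.2891 1.8162]
(-0.032, False) 17.09 [ 0.5497 -0.1966  0.1489] [-0.2791  1.1308  0.1362]
(-0.042, False) 17.49 [ 0.5514 -0.2069  0.1489] [-0.6625  0.7991  0.4157]
(-0.052, False) 17.89 [ 0.5532 -0.2165  0.1489] [-0.3838  0.5943  0.3363]
(-0.06, False) 18.24 [ 0.5547 -0.2243  0.149 ] [ 1.1076  0.3285 -0.1673]
```

View pics/w4.png

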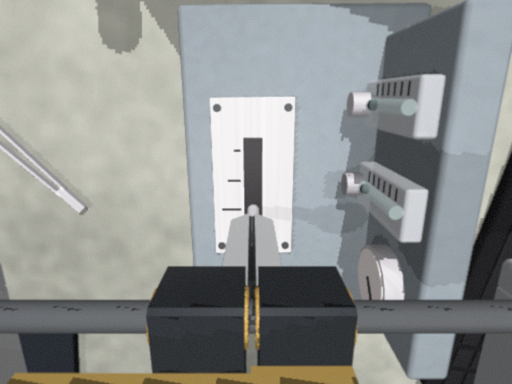

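The wrist view shows the stem at (253,210), at the slot's right-hand (-y) end. The force trace has two humps, one for each detent. I'll back off and check.

```bash
python3 - <<'E'
from mot import *
robot.move_linear(lev(-.025,.149)[0],velocity=.12)
robot.move_linear(lev(-.025,.30)[0],velocity=.2)
q=np.array(robot.get_state()['qpos']);q[0]+=1.0;robot.goto_joints(q)
print(robot.get_state()['time'])
a=robot.grab_frame("top")[:,:,::-1];b=robot.grab_frame("side")[:,:,::-1]
cv2.imwrite("pics/top5full.png",a);cv2.imwrite("pics/side5full.png",b)
r=lambda x:cv2.resize(x,None,fx=4,fy=4,interpolation=cv2.INTER_CUBIC)
A=r(a[120:190,150:210]);B=r(a[120:205,260:360]);C=r(b[120:205,215:290])
A=cv2.copyMakeBorder(A,0,60,0,0,cv2.BORDER_CONSTANT)
top=np.hstack([B,C]);
bot=np.hstack([A[:280],cv2.resize(b[110:250,150:320],(460,280))])
cv2.imwrite("pics/chk.png",np.vstack([top[:,:700],bot[:,:700]]) if bot.shape[1]>=700 else top)
E
```

```text
21.65
```

View pics/chk.png

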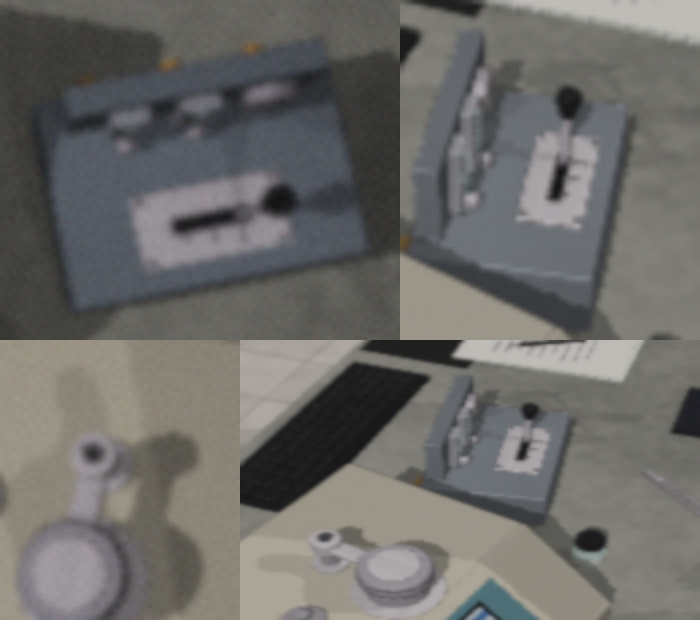

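View pics/top5full.png

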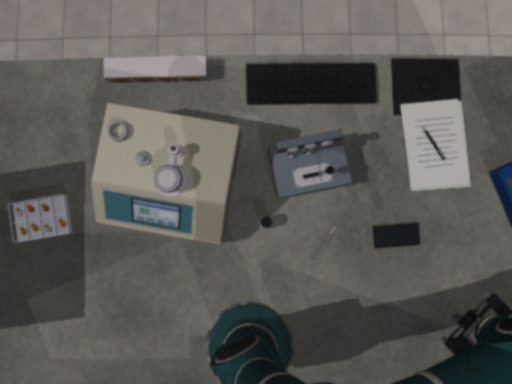

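```bash
python3 - <<'E'
from mot import *
np.set_printoptions(precision=4,suppress=True)
A=lambda x,y,o:((x+.5)/4-.5+o[0],(y+.5)/4-.5+o[1])
k=plane("top",[A(280,200,(260,120))],.137)[0];k0=plane("top",[A(165,221,(260,120))],.137)[0]
ks=plane("side",[A(169,102,(215,120))],.137)[0];ks0=plane("side",[A(153,164,(215,120))],.137)[0]
print("travel top",np.linalg.norm(k-k0),"side",np.linalg.norm(ks-ks0))
h=plane("top",[A(93,113,(150,120))],.263)[0];c=plane("top",[A(71,233,(150,120))],.258)[0];v=h-c
print("cover dir",np.arctan2(v[1],v[0]),c[:2],np.linalg.norm(v[:2]))
a=cv2.imread("pics/top0.png").astype(int);b=cv2.imread("pics/top5full.png").astype(int)
m=(cv2.blur(np.abs(a-b).max(2).astype(np.float32),(3,3))>22).astype(np.uint8)
n,_,s,ct=cv2.connectedComponentsWithStats(m)
print([(x[:5].tolist()) for x in s[1:] if x[4]>6])
robot.sign_off()
E
```

```text
travel top 0.08956457666351451 side 0.08531425181085404
cover dir -0.19436978787874262 [0.5318 0.219 ] 0.08439946666493074
[[179, 153, 47, 38, 1104], [167, 165, 12, 4, 31], [323, 165, 26, 10, 154], [159, 170, 18, 18, 255], [296, 170, 9, 11, 81], [314, 172, 8, 7, 32], [155, 180, 4, 7, 15], [159, 188, 19, 5, 42], [198, 202, 13, 17, 92], [197, 218, 9, 12, 50], [463, 284, 10, 3, 14], [472, 290, 40, 19, 305], [486, 299, 6, 5, 20], [361, 302, 3, 4, 8], [399, 303, 113, 81, 1982], [496, 321, 16, 13, 154], [247, 337, 14, 15, 64], [223, 341, 3, 3, 7], [215, 355, 16, 9, 95], [209, 361, 12, 19, 78], [234, 361, 21, 23, 176], [315, 362, 8, 3, 14], [286, 365, 103, 19, 742], [259, 372, 27, 12, 157], [499, 373, 13, 11, 85]]
the job is handed in; nothing more can be done
```

I pushed the furnace cover shut against its stop, then slid the purge lever through standby to its far stop, all with closed fingertips. I handed the job in at about 22 s.

**Cover:** its arm points at -0.194 rad, against a calorimeter yaw of about -0.18 to -0.20 rad. The cap centre is within about 1 mm of the furnace centre in the top view. The wrist view gave about 3 mm, so the two views differ by roughly the calibration error.

**Lever:** the knob moved 90 mm in the top view and 85 mm in the side view, against 88 mm nominal. The pictures show it leaning to the box's right with the fingers away.

**Loose things:** comparing the top pictures from before and after, I saw no change at the gas box body, lid, clamp ring, jar, tweezers or phone. The changes were at the cover, the lever, the arm and shadows.

**Forces:** tool force read under 4 N at each step of the lever push, and the cover push stopped at its 5 N limit. I did not record forces continuously. No check failed.

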